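# Trace the covered joint of a plate assembly with a seam stylus

## Task

Slide the yellow cover fully back off the seam, then take the seam stylus from its stand and run its tip down in the groove, slowly and steadily (about 3 cm a second), along the whole seam from the green end, round the jog, to the red end. Then put the stylus back in its stand, upright with its collar resting on the top, let go of it, and slide the cover fully home over the seam. Leave the carton, the steel spacer and the tin where they are.

Things in the scene. Friction and masses are not known exactly. Their poses are not given: they have to be found in the camera images.
- fixture: Fixed plate, fixture x -75 to 145, y -140 to 140 mm, top 18 mm high; origin on the table under the seam's middle, z up. Seam: groove 18 mm wide, floor at 10 mm; its centre line runs from (-15, -105) by (-15, -30), (15, 30) to (15, 105) mm. Green strip at its -y end (start), red at +y (finish). Two guide bars along x at y = +-57, x 35 to 140, top 28 mm. 4 mm bolt heads away from the seam.
- cover (a joint): Yellow sliding cover over the seam's middle: plate 100 x 100 x 4 mm, underside 20 mm above the table, with a black tab. Slides along fixture x: 0 = home (spans fixture x -35 to 65, y -50 to 50 mm; tab at x = 15, y = 0), 0.075 m = fully back, against its stop, clear of the seam. Stays where left; slides with about 2 N. Starts 0 to 12 mm open.
- cover_tab (a point): Centre of the top of the cover's upright black tab, 54 mm above the table. Tab: 12 mm thick (fixture x), 50 mm wide (fixture y), 30 mm high, on the cover's top at 24 mm. Push it along fixture +x to uncover the seam, along -x to cover it.
- stylus: Loose seam stylus, 0.10 to 0.20 kg, 176 mm long, standing tip down. Origin at its tip, z up its axis. From the tip: steel tip 6 mm in diameter to 18 mm, widening to a 12 mm shank at 30 mm; orange collar 48 mm in diameter from 90 to 96 mm; blue round handle 22 mm in diameter from 96 to 176 mm. Hangs in the stand by its collar.
- stylus_tip (a point): The point of the stylus, the centre of its 6 mm end face (same point as the stylus's origin).
- stand: Fixed grey stylus stand, a block 70 x 70 x 100 mm with a square hole 26 x 26 mm straight down through its middle. Origin under its centre on the table. The stylus hangs in it with its collar flat on the block's top, its tip 10 mm above the table.
- stand_top (a point): Centre of the stand's top at the mouth of the hole, 100 mm above the table.
- carton: Cardboard carton with an orange band, 90 x 110 x 60 mm high; a bystander, origin under its centre.
- spacer: Shiny steel spacer column, 36 mm in diameter, 75 mm tall, standing upright; a bystander, origin under its centre.
- tin: Grey screw tin with a white lid, 66 mm in diameter, 80 mm tall, standing upright; a bystander, origin under its centre.
- seam0 (a point): Point 0 of nine (0 to 8) along the middle of the seam, on the groove's floor, 25 mm (33 mm in the jog) from its neighbours; the first, 10 mm from the green strip.
- seam1 (a point): Point 1 of nine (0 to 8) along the middle of the seam, on the groove's floor, 25 mm (33 mm in the jog) from its neighbours; on the straight between its neighbours.
- seam2 (a point): Point 2 of nine (0 to 8) along the middle of the seam, on the groove's floor, 25 mm (33 mm in the jog) from its neighbours; on the straight between its neighbours.
- seam3 (a point): Point 3 of nine (0 to 8) along the middle of the seam, on the groove's floor, 25 mm (33 mm in the jog) from its neighbours; the first bend.
- seam4 (a point): Point 4 of nine (0 to 8) along the middle of the seam, on the groove's floor, 25 mm (33 mm in the jog) from its neighbours; the middle of the jog.
- seam5 (a point): Point 5 of nine (0 to 8) along the middle of the seam, on the groove's floor, 25 mm (33 mm in the jog) from its neighbours; the second bend.
- seam6 (a point): Point 6 of nine (0 to 8) along the middle of the seam, on the groove's floor, 25 mm (33 mm in the jog) from its neighbours; on the straight between its neighbours.
- seam7 (a point): Point 7 of nine (0 to 8) along the middle of the seam, on the groove's floor, 25 mm (33 mm in the jog) from its neighbours; on the straight between its neighbours.
- seam8 (a point): Point 8 of nine (0 to 8) along the middle of the seam, on the groove's floor, 25 mm (33 mm in the jog) from its neighbours; the last, 10 mm from the red strip.

How it is judged:
By the outcome, as a careful person would: the job done as asked, in the order asked, and still so for the second after the job is handed in, with the robot touching nothing.
It also fails if it takes over 72 s, if anything falls off the work surface, if the arm or the gripper's body presses on something with over 40 N, if the wrist force passes 120 N, or if a joint passes its speed limit or range.

## Robot

A 6-joint arm with a two-finger parallel gripper is mounted at the origin on the work surface. World frame = base frame: x ahead of the robot, y to its left, z up, the work surface at z = 0. Lengths are in m, angles in degrees, forces in N, time in s.
With the tool pointing down it reaches from about 0.35 to 0.875 m from the base axis. Payload 4.2 kg.
Tool frame: the origin (TCP) lies midway between the tips of the shut fingers; the grasp point (between the pads) lies 19 mm behind it; z points along the fingers, y is the line along which they close (so a half turn about z gives the same grasp; the last joint's range is limited). The gripper opens to 87 mm and grips with 3 to 60 N. Pads are 19 mm wide; open, the fingers measure 117 mm over their backs; the gripper's body (75 mm by 190 mm) begins 51 mm behind the grasp point.
Start: joints at [-56.001, 22.042, 0.453, 0, -68.411, -14.817], TCP at [0.205, -0.59, 0.187] pointing down, gripper open.
Joint ranges: [-179.83, 179.83], [-69.29, 118.12], [-61.27, 80.66], [-181.25, 117.63], [-171.15, -9.14], [-177.46, 177.46]. Speed limits (degrees/s): [159.86, 159.86, 180, 180, 180, 180].

## Interface

Orientations are given as a 3x3 rotation matrix whose columns are the frame's x, y, z axes.
In Python, from station import r gives the robot as it stands.
- The arm moves only by the tool tcp_steps, called after "Call:" as name(argument=value, ...), one argument or row to a line, values as JSON. Schema: {"type":"object","properties":{"segments":{"type":"object","properties":{"plan":{"type":"array","items":{"type":"array","items":{"type":"number"},"minItems":7,"maxItems":7},"minItems":1,"maxItems":8}},"additionalProperties":false,"required":["plan"]},"only":{"type":"string"},"quiet":{"type":"boolean"},"lines":{"type":"string"}},"required":["segments"],"additionalProperties":false}. segments is an object whose key "plan" holds a list of rows, 1 to 8 of them, each of 7 numbers: the opening from 0.0 (shut) to 1.0 (fully open), then dx, dy, dz in units of 5 mm, then a rotation vector rx, ry, rz in units of 5 degrees; each row is the pose to reach, as a shift and turn from the pose commanded when the call began, along the tool's axes at that moment; what a row does not reach only later rows make up. A row lasts 1/10 s, in which the tool goes at most 0.05 m and 8.59 degrees, less where a joint would pass 70% of its speed; a pose out of reach is approached as far as the arm can. The fingers move at their own pace and stop on an object; the grip force is fixed at half the most. Time passes only in rows, so rows that do not move let the fingers close. The tool returns the time, the measured TCP pose, the force, the opening and the grip force at its end. only (a regular expression) keeps the lines of the reply that match it, lines (a string "A,B") keeps lines A to B, and quiet returns only ok. Input that does not fit is refused with a message, and nothing moves.
- r.sense(): the state, without advancing time (a new reading comes with each control period).
- r.capture(name): name is "side" or "top" or "wrist"; returns a dict with "pixels" (384x512x3 uint8, red, green, blue), "z_map" (384x512 float32, m along the optical axis (not along the pixel's ray), 0 where there is no reading), "K" (3x3 intrinsics, pixels), "world_from_camera" (4x4, takes a point from camera to world coordinates). Camera axes: x right, y up, looking along -z (the intrinsics and any distortion apply to the point x, -y, -z); pixel columns grow to the right and rows downward; lengths in m; the calibration is good to about 2 mm. A picture is of the moment at which its call begins.
- r.finish_job(): hands the job in; it is judged then, once.
The state is a dict: "time_s": time; "joints": joint angles; "joint_velocities": joint speeds; "effort": joint torques, N m; "tcp_pos": TCP position; "ee_rot": TCP orientation; "wrist_force": force on the tool from outside, world axes, zero at the start; "moment": the same for the moment, N m; "gripper_width": opening from 0.0 (shut) to 1.0 (fully open); "gripper_force": force on a finger pad.
Only numpy, scipy, OpenCV 4.12 (cv2) and the standard library are available. Lean on these libraries where they do the work, as an engineer would, in place of code of your own. Each camera call takes 0.05 s, during which the arm holds its last target. There are 200 camera calls.

## Working session

There is one attempt and no reset: what is moved stays moved. The work goes in short steps, Python scripts to look and compute and a tool call to move; the robot and the scene stay as the last step left them, time stands still between calls to the robot, and variables do not carry over. Pictures are saved under pics/ and viewed, at most 10 in all, crops included, and the job is handed in when it is done.

```bash
ls; mkdir -p pics; python3 - <<'E'
from station import r
import cv2,numpy as np
for n in("top","side"):
    c=r.capture(n); np.savez("/tmp/"+n,**c); cv2.imwrite(f"pics/{n}0.png",c["pixels"][:,:,::-1]); print(n,c["K"].tolist(),c["world_from_camera"].round(3).tolist(), [k for k in c])
print(r.sense())
E
```

```text
pics
station.py
top [[431.47117032672065, 0.0, 255.35816315596688], [0.0, 431.47117032672065, 195.52937729277633], [0.0, 0.0, 1.0]] [[0.009, 0.998, -0.069, 0.457], [-1.0, 0.009, -0.004, -0.012], [-0.004, 0.069, 0.998, 1.023], [0.0, 0.0, 0.0, 1.0]] ['pixels', 'z_map', 'K', 'world_from_camera']
side [[353.82380867352975, 0.0, 262.6376650958495], [0.0, 353.82380867352975, 186.1632295607587], [0.0, 0.0, 1.0]] [[-0.933, 0.187, -0.309, 0.273], [-0.361, -0.505, 0.784, 0.722], [-0.009, 0.843, 0.538, 0.565], [0.0, 0.0, 0.0, 1.0]] ['pixels', 'z_map', 'K', 'world_from_camera']
{'time_s': 0.1, 'joints': array([-5.60023989e+01,  2.20846904e+01,  3.87070600e-01, -2.46175003e-02,
       -6.84107976e+01, -1.48161975e+01]), 'joint_velocities': array([ 0.01569131, -0.07976987,  0.17966346,  0.09594507,  0.06122218,
       -0.03127234]), 'effort': array([-6.85513187e-04, -3.91689241e+01,  1.87935251e+01,  4.23187584e+00,
        1.34957748e-02, -7.62407626e-05]), 'tcp_pos': array([ 0.20515505, -0.58972502,  0.18648474]), 'ee_rot': array([[-9.44535079e-01, -3.28409737e-01, -7.26822032e-04],
       [-3.28410527e-01,  9.44533384e-01,  1.79214762e-03],
       [ 9.79489430e-05,  1.93144230e-03, -9.99998130e-01]]), 'wrist_force': array([-0.69079063,  0.87660152, -0.55281685]), 'moment': array([ 0.03196192, -0.04645876,  0.01192533]), 'gripper_force': 0.0, 'gripper_width': 0.9996760634065001}
```

View pics/top0.png

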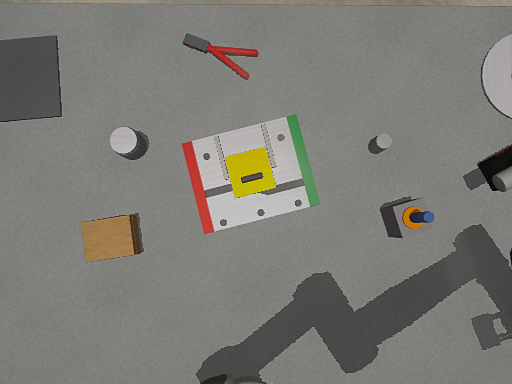

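View pics/side0.png

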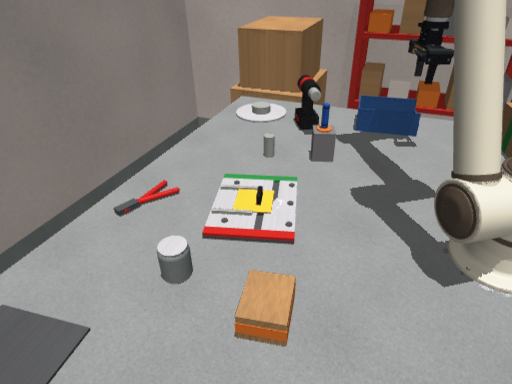

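The top view shows the plate centred near (250,175), with the green end on the right (303,160), red on the left (197,188), and the tab at (252,177). The stand is at (403,217) and the handle top at (428,217). The spacer is at (380,143), the tin at (125,142) and the carton at (110,238). The side view agrees. Next I'll measure them.

```bash
cat > h.py <<'E'
import numpy as np,cv2
from station import r
def pts(c):
    K=c["K"];z=c["z_map"];v,u=np.indices(z.shape)
    p=np.stack([(u-K[0,2])/K[0,0]*z,-(v-K[1,2])/K[1,1]*z,-z],-1)
    T=c["world_from_camera"];return p@T[:3,:3].T+T[:3,3]
def hsv(c): return cv2.cvtColor(c["pixels"],cv2.COLOR_RGB2HSV).astype(int)
def col(c,lo,hi,s=120,v=60):
    H=hsv(c);return (H[...,0]>=lo)&(H[...,0]<=hi)&(H[...,1]>=s)&(H[...,2]>=v)&(c["z_map"]>0)
def rect(p): 
    (x,y),(w,h),a=cv2.minAreaRect((p[:,:2]*1000).astype(np.float32)); return [round(i,1) for i in(x,y,w,h,a)]
E
python3 - <<'E'
from h import *
for n in("top","side"):
    c=dict(np.load(f"/tmp/{n}.npz"));P=pts(c)
    roi=(abs(P[...,0]-.49)<.2)&(abs(P[...,1]-0)<.2)
    print(n)
    for nm,lo,hi in(("green",50,75),("yellow",24,34)):
        q=P[col(c,lo,hi)&roi];print(nm,len(q),q.mean(0).round(4),rect(q))
    q=P[(col(c,0,4)|col(c,175,180))&roi&(P[...,2]>.012)];print("red",len(q),q.mean(0).round(4),rect(q))
    q=P[roi&(P[...,2]>.012)&(P[...,2]<.024)];print("plate",rect(q))
    q=P[roi&(P[...,2]>.045)];print("tab",len(q),q.mean(0).round(4),rect(q))
    st=(abs(P[...,0]-.4)<.09)&(abs(P[...,1]+.36)<.09)
    q=P[st&(P[...,2]>.094)&(P[...,2]<.102)];print("standtop",len(q),q.mean(0).round(4),rect(q))
    q=P[st&col(c,5,18)];print("collar",len(q),q.mean(0).round(4),rect(q))
    q=P[st&(P[...,2]>.165)];print("handle top",len(q),q.mean(0).round(4),q[:,2].max(),rect(q))
    for nm,x,y,zz in(("spacer",.56,-.29,.07),("tin",.56,.28,.075),("carton",.36,.32,.05)):
        q=P[(abs(P[...,0]-x)<.09)&(abs(P[...,1]-y)<.09)&(P[...,2]>zz)];print(nm,len(q),q.mean(0).round(4),rect(q) if len(q) else 0)
E
```

```text
top
green 183 [ 0.6476 -0.1106  0.0178] [599.1, -120.8, 192.2, 23.1, 14.4]
yellow 1658 [0.5819 0.0056 0.0238] [581.7, 5.5, 100.0, 99.3, 15.0]
red 966 [0.5447 0.1278 0.0176] [546.1, 127.7, 219.9, 24.9, 15.0]
plate [579.1, 4.4, 220.5, 280.3, 15.0]
tab 904 [ 0.4717 -0.0102  0.8946] [519.5, -15.6, 114.7, 49.2, 19.9]
standtop 350 [ 0.4581 -0.3392  0.0992] [470.5, -346.5, 56.8, 71.3, 17.1]
collar 176 [ 0.469  -0.337   0.1063] [470.1, -339.6, 46.8, 31.1, 40.1]
handle top 138 [ 0.477  -0.3421  0.1822] 0.18848280027706665 [476.9, -343.6, 21.0, 20.4, 47.5]
spacer 877 [ 0.5102 -0.3292  0.1113] [560.9, -318.3, 192.6, 72.0, 17.7]
tin 372 [0.6344 0.2858 0.0796] [631.8, 286.3, 36.1, 59.1, 0.4]
carton 1564 [0.4154 0.3209 0.0596] [419.3, 320.1, 77.7, 111.5, 8.3]
side
green 208 [ 0.5963 -0.125   0.0177] [599.0, -122.1, 187.6, 31.4, 14.1]
yellow 648 [0.582  0.0086 0.0239] [585.5, -6.1, 98.6, 125.1, 15.2]
red 815 [0.5443 0.13   0.0174] [546.7, 127.8, 220.2, 30.4, 15.1]
plate [580.0, 4.7, 220.3, 287.5, 15.1]
tab 66 [0.5659 0.0058 0.0522] [567.1, 2.7, 11.9, 52.5, 13.4]
standtop 97 [ 0.461  -0.3285  0.0988] [471.3, -341.5, 58.6, 69.7, 17.5]
collar 44 [ 0.47   -0.3359  0.1051] [467.0, -345.5, 59.1, 32.4, 62.6]
handle top 57 [ 0.4773 -0.3385  0.1774] 0.1863771337895544 [477.3, -342.5, 21.3, 19.0, 45.8]
spacer 367 [ 0.4977 -0.3239  0.1131] [562.7, -327.5, 187.2, 78.5, 9.0]
tin 336 [0.634  0.2892 0.08  ] [632.0, 287.2, 35.9, 60.2, 0.0]
carton 2128 [0.4143 0.3301 0.0599] [419.7, 321.1, 78.0, 112.0, 8.9]
```

```bash
python3 - <<'E'
from h import *
c=dict(np.load("/tmp/top.npz"))
cv2.imwrite("pics/crop1.png",cv2.resize(c["pixels"][105:245,170:330,::-1],None,fx=4,fy=4,interpolation=cv2.INTER_CUBIC))
P=pts(c);R=cv2.Rodrigues(np.array([0,0,np.radians(15)]))[0]
F=(P-[.5455,-.00455,0])@R*1000
for nm,m in(("yellow",col(c,24,34)),("bars z26-30",(F[...,2]>25.5)&(F[...,2]<31)),("tab",(F[...,2]>48)&(F[...,2]<60)),("groove z<13",(F[...,2]<13)&(F[...,2]>6)&(F[...,0]>-70)&(F[...,0]<70))):
    m=m&(abs(F[...,1])<125)&(abs(F[...,0]-35)<105);q=F[m];print(nm,len(q),np.percentile(q,[1,50,99],axis=0).round(1).tolist())
    if nm[0]=="g":
        for s in(-1,1): print(np.percentile(q[q[:,1]*s>55],[2,50,98],axis=0).round(1).tolist())
E
```

```text
yellow 1658 [[-11.6, -48.2, 19.2], [40.5, 0.5, 23.7], [85.6, 48.8, 28.8]]
bars z26-30 606 [[-10.7, -61.2, 25.5], [64.4, 2.5, 27.0], [137.4, 61.7, 30.7]]
tab 118 [[16.1, -23.8, 49.8], [21.7, -0.5, 53.5], [27.9, 24.3, 56.8]]
groove z<13 469 [[-34.5, -114.0, 6.4], [-9.6, -30.2, 9.6], [23.7, 114.3, 12.9]]
[[-23.8, -114.2, 6.6], [-15.5, -85.1, 9.8], [-6.3, -56.0, 12.6]]
[[6.4, 56.2, 6.6], [15.3, 85.4, 9.5], [23.7, 114.7, 12.7]]
```

View pics/crop1.png

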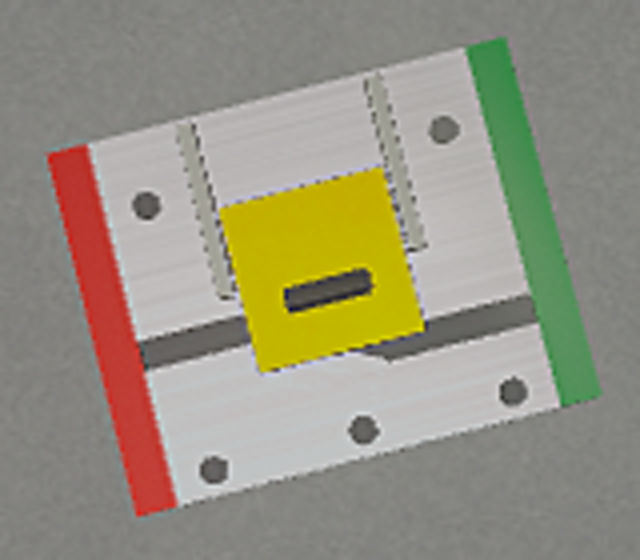

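The crop shows the groove at fixture x = -15 and +15, as expected, so the origin is (545.5, -4.6) mm with yaw 15°. The tab sits at fixture x ≈ 22. I'll push it until it reaches the stop.

```bash
cat >> h.py <<'E'
RF=cv2.Rodrigues(np.array([0,0,np.radians(15)]))[0]; OF=np.array([.5455,-.00455,0])
RT=RF@np.diag([-1.,1,-1])
def go(f,world=False):
    s=r.sense();R=s["ee_rot"];t=np.array(f) if world else RF@np.array(f)+OF
    print("t",s["time_s"],"tool shift",(R.T@(t-s["tcp_pos"])).round(4),"rotvec",np.degrees(cv2.Rodrigues(R.T@RT)[0].ravel()).round(2))
def st():
    s=r.sense();print("t",s["time_s"],"fix",(RF.T@(s["tcp_pos"]-OF)*1000).round(1),"world",(s["tcp_pos"]*1000).round(1),"F fix",(RF.T@s["wrist_force"]).round(1),"grip",s["gripper_width"],s["gripper_force"])
E
python3 -c "
from h import *
go([-.020,0,.12]);go([-.02,0,.036])"
```

```text
t 0.1 tool shift [-0.4937  0.4423  0.0673] rotvec [ 0.11 -0.01  4.17]
t 0.1 tool shift [-0.4937  0.4421  0.1513] rotvec [ 0.11 -0.01  4.17]
```
Distance .66 m: 14 rows. First call 8 rows: waypoint by waypoint (each row ≤.05 and clipped). Put waypoints of .05 spacing roughly: just specify final target repeated; probably goes toward it at capped speed. Use second call for the remaining. The shift frame stays per call. A straight path from start. Keep z .187 first: dz 0.

Units first: shifts go in units of 5 mm and turns go in units of 5 degrees. So -0.288 m is -57.6, 0.258 m is 51.6, 4.17 degrees is 0.834.

Call:
tcp_steps(
  segments={"plan": [[0, -7.2, 6.4, 0, 0, 0, 0.2], [0, -14.4, 13, 0, 0, 0, 0.4], [0, -21.6, 19.4, 0, 0, 0, 0.6], [0, -28.8, 25.8, 0, 0, 0, 0.834], [0, -36, 32.2, 0, 0, 0, 0.834], [0, -43.2, 38.6, 0, 0, 0, 0.834], [0, -50.4, 45.2, 0, 0, 0, 0.834], [0, -57.6, 51.6, 0, 0, 0, 0.834]]},
)

```text
time_s: 0.9
tcp_pos: [0.3929, -0.25, 0.1873]
ee_rot: [[-0.966, -0.259, -0.0], [-0.259, 0.966, 0.0], [0.0, 0.0, -1.0]]
wrist_force: [1.6, -0.9, 0.4]
gripper_width: 0.355
gripper_force: 0.0
```

```bash
python3 -c "
from h import *
st();go([-.020,0,.12]);go([-.02,0,.036])"
```

```text
t 0.9 fix [-211.  -197.6  187.3] world [ 392.9 -250.   187.3] F fix [ 1.3 -1.3  0.4] grip 0.35549407218109513 0.0
t 0.9 tool shift [-0.191   0.1975  0.0674] rotvec [ 0.01 -0.    0.01]
t 0.9 tool shift [-0.191   0.1975  0.1514] rotvec [ 0.01 -0.    0.01]
```

Call:
tcp_steps(
  segments={"plan": [[0, -6.8, 6.8, 0, 0, 0, 0], [0, -13.6, 13.8, 0, 0, 0, 0], [0, -20.4, 21, 0, 0, 0, 0], [0, -27.6, 28.2, 0, 0, 0, 0], [0, -34, 35.2, 4, 0, 0, 0], [0, -38.2, 39.5, 10, 0, 0, 0], [0, -38.2, 39.5, 16, 0, 0, 0], [0, -38.2, 39.5, 20, 0, 0, 0]]},
)

```text
time_s: 1.7
tcp_pos: [0.5247, -0.0107, 0.0847]
ee_rot: [[-0.965, -0.261, -0.004], [-0.261, 0.965, -0.0], [0.004, 0.001, -1.0]]
wrist_force: [0.5, -0.9, 0.2]
gripper_width: 0.009
gripper_force: 0.0
```

```bash
python3 -c "
from h import *
st();go([-.02,0,.036])"
```

```text
t 1.7 fix [-21.7  -0.5  84.7] world [524.7 -10.7  84.7] F fix [ 0.3 -1.   0.2] grip 0.009434943413279193 0.0
t 1.7 tool shift [-0.0019  0.0005  0.0487] rotvec [ 0.03 -0.22  0.11]
```

Now lower, then push +x (tool -x) to just short of the stop.

Call:
tcp_steps(
  segments={"plan": [[0, 0, 0, 6, 0, 0, 0], [0, 0, 0, 9.8, 0, 0, 0], [0, 0, 0, 9.8, 0, 0, 0], [0, -2.4, 0, 9.8, 0, 0, 0], [0, -4.4, 0, 9.8, 0, 0, 0], [0, -6, 0, 9.8, 0, 0, 0], [0, -7.6, 0, 9.8, 0, 0, 0], [0, -9.2, 0, 9.8, 0, 0, 0]]},
)

```text
time_s: 2.5
tcp_pos: [0.5715, 0.0005, 0.039]
ee_rot: [[-0.966, -0.259, 0.001], [-0.259, 0.966, 0.0], [-0.001, 0.0, -1.0]]
wrist_force: [-0.3, -0.1, 0.8]
gripper_width: 0.006
gripper_force: 0.0
```

```bash
python3 -c "
from h import *
st()"
```

```text
t 2.5 fix [26.4 -1.9 39. ] world [5.715e+02 5.000e-01 3.900e+01] F fix [-0.3 -0.1  0.8] grip 0.005842653627544401 0.0
```

Call:
tcp_steps(
  segments={"plan": [[0, -1.6, 0, 0, 0, 0, 0], [0, -3.2, 0, 0, 0, 0, 0], [0, -4.8, 0, 0, 0, 0, 0], [0, -6.4, 0, 0, 0, 0, 0]]},
)

```text
time_s: 2.9
tcp_pos: [0.6019, 0.0086, 0.0384]
ee_rot: [[-0.966, -0.259, -0.0], [-0.259, 0.966, -0.0], [0.0, 0.0, -1.0]]
wrist_force: [0.3, 0.7, -0.2]
gripper_width: 0.004
gripper_force: 0.0
```

```bash
python3 -c "
from h import *
st()"
```

```text
t 2.9 fix [57.9 -1.9 38.4] world [601.9   8.6  38.4] F fix [ 0.4  0.6 -0.2] grip 0.004486542813731812 0.0
```

```bash
python3 - <<'E'
from h import *
c=r.capture("side");cv2.imwrite("pics/side1.png",cv2.resize(c["pixels"][150:260,180:330,::-1],None,fx=4,fy=4))
F=(pts(c)-OF)@RF*1000
m=col(c,24,34)&(abs(F[...,1])<60)&(abs(F[...,0]-50)<150);print(np.percentile(F[m],[1,50,99],axis=0).round(1));st()
E
```

```text
[[-11.1 -47.8  21.7]
 [  6.   14.4  24.1]
 [ 39.4  49.3  26.3]]
t 2.95 fix [59.4 -1.9 38.5] world [603.3   8.9  38.5] F fix [ 1.5  0.6 -0.1] grip 0.005745739458350227 0.0
```

View pics/side1.png

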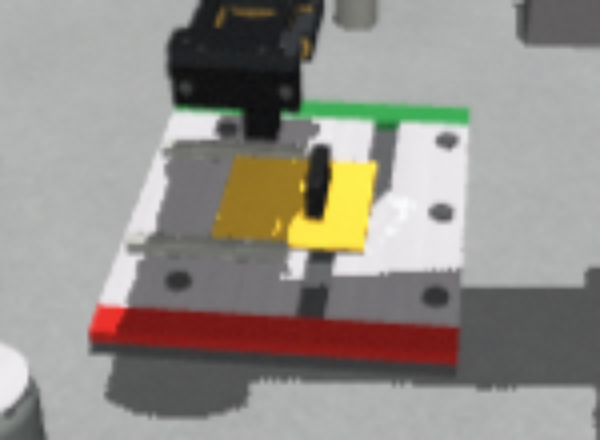

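```bash
python3 - <<'E'
from h import *
c=r.capture("side");T=np.linalg.inv(c["world_from_camera"]);K=c["K"]
def pr(w):
    p=T[:3,:3]@w+T[:3,3];return np.array([K[0,0]*p[0]/-p[2]+K[0,2],-K[1,1]*p[1]/-p[2]+K[1,2]])
s=r.sense()
for n,w in(("tcp",s["tcp_pos"]),("tab",RF@[.022,0,.054]+OF),("plate corner red -x",RF@[-.075,.14,.018]+OF)):
    q=pr(w);print(n,q.round(1),"crop",((q-[180,150])*4).round())
P=pts(c);F=(P-OF)@RF*1000
H=hsv(c);v,u=245//4*0+np.array([0]),0
m=(c["pixels"].max(2)<60)&(F[...,2]>25)&(F[...,2]<80)&(abs(F[...,0]-35)<110)&(abs(F[...,1])<140)
n,l,sts,_=cv2.connectedComponentsWithStats(m.astype(np.uint8))
for i in range(1,n):
    if sts[i,4]>10:q=F[l==i];print(sts[i],q.min(0).round(),np.median(q,0).round(),q.max(0).round())
for V,U in((178,245),(180,246),(195,258)):print(P[V,U].round(3),F[V,U].round(1))
E
```

```text
tcp [245.9 194.5] crop [263. 178.]
tab [259.3 190.6] crop [317. 163.]
plate corner red -x [293.9 238.6] crop [456. 354.]
[240 183   9   2  12] [50.  6. 76.] [60.  7. 78.] [71. 10. 80.]
[257 187   5  17  73] [ 17. -17.  30.] [21. 18. 52.] [27. 28. 56.]
[0.599 0.017 0.095] [57.4  7.2 95.2]
[0.596 0.018 0.09 ] [54.8  8.5 90.1]
[0.562 0.021 0.054] [23.  20.2 53.7]
```

The cover hasn't moved: the finger's visible end is at z ≈ 78 mm, while the TCP reads 38 mm. I'll check the tool's geometry.

```bash
python3 - <<'E'
from h import *
c=r.capture("side");F=(pts(c)-OF)@RF*1000
for v in range(160,196,2): print(v,F[v,245].round().tolist(),c["pixels"][v,245].tolist(),F[v,249].round().tolist())
w=r.capture("wrist");cv2.imwrite("pics/wrist1.png",w["pixels"][:,:,::-1]);np.savez("/tmp/wrist",**w)
print((RF.T@(w["world_from_camera"][:3,3]-OF)).round(3))
E
```

```text
160 [43.0, 79.0, 187.0] [28, 29, 33] [35.0, 76.0, 185.0]
162 [42.0, 89.0, 187.0] [54, 55, 57] [33.0, 88.0, 187.0]
164 [41.0, 92.0, 183.0] [33, 36, 36] [32.0, 93.0, 184.0]
166 [41.0, 93.0, 179.0] [33, 36, 36] [32.0, 94.0, 180.0]
168 [42.0, 90.0, 173.0] [21, 22, 23] [33.0, 91.0, 173.0]
170 [42.0, 90.0, 167.0] [24, 22, 23] [33.0, 91.0, 168.0]
172 [43.0, 86.0, 159.0] [17, 16, 18] [34.0, 86.0, 160.0]
174 [43.0, 87.0, 155.0] [19, 20, 19] [34.0, 86.0, 155.0]
176 [44.0, 84.0, 148.0] [18, 19, 16] [34.0, 85.0, 149.0]
178 [57.0, 8.0, 96.0] [17, 18, 19] [35.0, 83.0, 142.0]
180 [57.0, 9.0, 90.0] [20, 20, 20] [49.0, -7.0, 81.0]
182 [57.0, 9.0, 84.0] [18, 19, 19] [49.0, -6.0, 76.0]
184 [58.0, 6.0, 76.0] [29, 28, 30] [62.0, -86.0, 18.0]
186 [70.0, -60.0, 27.0] [97, 98, 96] [59.0, -60.0, 28.0]
188 [69.0, -54.0, 25.0] [114, 112, 100] [58.0, -53.0, 26.0]
190 [68.0, -45.0, 24.0] [147, 116, 34] [57.0, -45.0, 24.0]
192 [66.0, -34.0, 24.0] [147, 116, 36] [55.0, -35.0, 25.0]
194 [65.0, -24.0, 25.0] [146, 114, 33] [54.0, -25.0, 25.0]
[-0.018 -0.002  0.235]
```

View pics/wrist1.png

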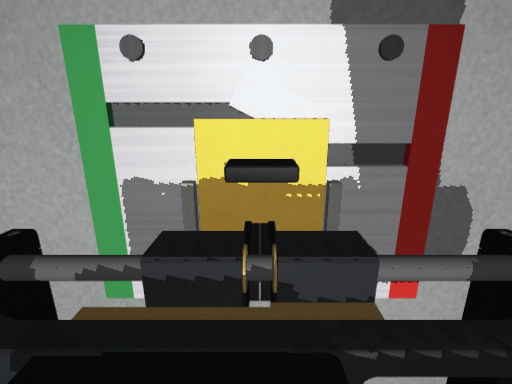

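The wrist view shows the shut fingers at (260,250) hanging well above the cover, with the tab at (261,170). So the fingers are short of the reported TCP. I'll check the plate height and fingertip height in several views.

```bash
python3 - <<'E'
from h import *
w=dict(np.load("/tmp/wrist.npz"));F=(pts(w)-OF)@RF*1000
for V,U in((70,150),(70,300),(47,261),(114,150),(154,380),(140,260),(165,261),(250,260),(240,252),(262,260),(225,260)):print("wrist",V,U,F[V,U].round(1))
m=col(w,24,34);print("yellow",np.percentile(F[m],[1,50,99],axis=0).round(1).tolist())
for n in("side","top"):
    c=r.capture(n);F=(pts(c)-OF)@RF*1000
    m=(abs(F[...,0]-59)<25)&(abs(F[...,1]+2)<25)&(F[...,2]>40)
    q=F[m&(F[...,2]<115)];print(n,len(q),q[np.argsort(q[:,2])[:12]].round(1).tolist())
s=r.sense();print(s["joints"],s["tcp_pos"])
E
```

```text
wrist 70 150 [-46.2 -79.9  18.4]
wrist 70 300 [-46.2  27.1  17.8]
wrist 47 261 [-60.3  -0.8  21.8]
wrist 114 150 [-15.9 -86.8   8.9]
wrist 154 380 [15.3 95.   9.5]
wrist 140 260 [ 2.7 -1.5 22.8]
wrist 165 261 [16.3 -0.9 51.1]
wrist 250 260 [54.6 -1.6 96.8]
wrist 240 252 [49.1 -6.  95.8]
wrist 262 260 [ 26.7  -1.7 157.5]
wrist 225 260 [49.2 -1.6 74.9]
yellow [[-12.4, -49.4, 21.8], [5.5, 1.5, 23.4], [36.5, 48.0, 25.2]]
side 69 [[48.0, 4.9, 73.1], [66.1, 6.7, 73.1], [60.9, 6.4, 73.3], [53.0, 6.6, 73.9], [58.1, 7.1, 73.9], [50.4, 6.6, 74.0], [63.2, 8.2, 74.2], [55.3, 8.4, 74.8], [66.0, 6.6, 76.2], [68.5, 7.2, 76.4], [63.3, 7.2, 76.7], [50.3, 6.3, 76.9]]
top 0 []
[ 1.62172154e+01  2.78714869e+01 -1.37344552e+01 -7.81027940e-03
 -4.84336409e+01 -9.12037389e+01] [0.60079844 0.00835818 0.0383157 ]
```

All views agree: the real fingertips are about 34 mm short of the reported TCP, and xy is fine. I'll allow for that and redo the push.

Converted, 0.036 m is 7.2, 0.08 m is 16.

Call:
tcp_steps(
  segments={"plan": [[0, 8, 0, 0, 0, 0, 0], [0, 16, 0, 0, 0, 0, 0], [0, 16, 0, 3, 0, 0, 0], [0, 16, 0, 7.2, 0, 0, 0], [0, 16, 0, 7.2, 0, 0, 0], [0, 14.4, 0, 7.2, 0, 0, 0], [0, 12.8, 0, 7.2, 0, 0, 0], [0, 11.2, 0, 7.2, 0, 0, 0]]},
)

```text
time_s: 4.0
tcp_pos: [0.5491, -0.0055, 0.0034]
ee_rot: [[-0.966, -0.259, 0.002], [-0.259, 0.966, 0.0], [-0.002, -0.0, -1.0]]
wrist_force: [-0.0, 0.1, 0.4]
gripper_width: 0.005
gripper_force: 0.0
```

```bash
python3 -c "
from h import *
st()"
```

```text
t 4.0 fix [ 3.2 -1.9  3.4] world [549.1  -5.5   3.4] F fix [0.  0.1 0.4] grip 0.005190824357970277 0.0
```

Call:
tcp_steps(
  segments={"plan": [[0, -1.6, 0, 0, 0, 0, 0], [0, -3.2, 0, 0, 0, 0, 0], [0, -4.8, 0, 0, 0, 0, 0], [0, -6.4, 0, 0, 0, 0, 0]]},
)

```text
time_s: 4.4
tcp_pos: [0.5784, 0.0023, 0.0024]
ee_rot: [[-0.966, -0.259, -0.001], [-0.259, 0.966, -0.0], [0.001, -0.0, -1.0]]
wrist_force: [-2.0, -0.2, 2.6]
gripper_width: 0.008
gripper_force: 1.3
```

```bash
python3 -c "
from h import *
st()"
```

```text
t 4.4 fix [33.5 -1.9  2.4] world [578.4   2.3   2.4] F fix [-2.   0.3  2.6] grip 0.00777703171534925 1.320587396621704
```

Call:
tcp_steps(
  segments={"plan": [[0, -1.4, 0, 0, 0, 0, 0], [0, -2.8, 0, 0, 0, 0, 0], [0, -4.2, 0, 0, 0, 0, 0], [0, -5.6, 0, 0, 0, 0, 0], [0, -6.6, 0, 0, 0, 0, 0], [0, -7.2, 0, 0, 0, 0, 0], [0, -7.2, 0, 0, 0, 0, 0]]},
)

```text
time_s: 5.1
tcp_pos: [0.6139, 0.0119, 0.0024]
ee_rot: [[-0.966, -0.259, 0.002], [-0.259, 0.966, 0.0], [-0.002, -0.0, -1.0]]
wrist_force: [-0.4, -0.7, 0.4]
gripper_width: 0.005
gripper_force: 0.0
```

```bash
python3 -c "
from h import *
st()"
```

```text
t 5.1 fix [70.4 -1.8  2.4] world [613.9  11.9   2.4] F fix [-0.5 -0.6  0.4] grip 0.005437070270842417 0.015746017161291093
```

Converted, -0.006 m is -1.2, -0.004 m is -0.8.

Call:
tcp_steps(
  segments={"plan": [[0, -0.4, 0, 0, 0, 0, 0], [0, -0.8, 0, 0, 0, 0, 0], [0, -1.2, 0, 0, 0, 0, 0]]},
)

```text
time_s: 5.4
tcp_pos: [0.6151, 0.0122, 0.0021]
ee_rot: [[-0.966, -0.258, -0.008], [-0.258, 0.966, -0.002], [0.008, 0.0, -1.0]]
wrist_force: [-10.5, -1.9, 7.8]
gripper_width: 0.005
gripper_force: 5.1
```

```bash
python3 -c "
from h import *
st()"
```

```text
t 5.4 fix [71.5 -1.8  2.1] world [615.1  12.2   2.1] F fix [-10.6   0.9   7.8] grip 0.004587319365589007 5.125610679388046
```

The cover is at its stop (10 N). Next, back off, rise and go over the stylus.

Converted, -0.2 m is -40, 0.02 m is 4.

Call:
tcp_steps(
  segments={"plan": [[0, 4, 0, 0, 0, 0, 0], [0, 5, 0, -8, 0, 0, 0], [0.5, 5, 0, -18, 0, 0, 0], [1, 5, 0, -28, 0, 0, 0], [1, 5, 0, -37, 0, 0, 0], [1, 5, -6, -40, 0, 0, 0], [1, 5, -16, -40, 0, 0, 0], [1, 5, -26, -40, 0, 0, 0]]},
)

```text
time_s: 6.2
tcp_pos: [0.63, -0.1193, 0.2045]
ee_rot: [[-0.965, -0.261, 0.006], [-0.261, 0.965, 0.0], [-0.006, -0.001, -1.0]]
wrist_force: [0.6, 0.5, -0.9]
gripper_width: 0.466
gripper_force: 0.0
```

```bash
python3 -c "
from h import *
st();go([.477,-.343,.2],1)"
```

```text
t 6.2 fix [  51.9 -132.7  204.5] world [ 630.  -119.3  204.5] F fix [ 0.7  0.4 -0.9] grip 0.46595588651851777 0.0
t 6.2 tool shift [ 0.2062 -0.1759  0.0035] rotvec [-0.06  0.32  0.16]
```

Converted, 0.206 m is 41.2, 0.204 m is 40.8.

Call:
tcp_steps(
  segments={"plan": [[1, 7.4, -6.4, 0, 0, 0, 0], [1, 14.8, -12.8, 0, 0, 0, 0], [1, 22.2, -19.2, 0, 0, 0, 0], [1, 29.6, -25.4, 0, 0, 0, 0], [1, 36, -31, 0, 0, 0, 0], [1, 40.8, -35.2, 0, 0, 0, 0], [1, 41.2, -35.2, 0, 0, 0, 0]]},
)

```text
time_s: 6.9
tcp_pos: [0.4736, -0.3451, 0.2029]
ee_rot: [[-0.967, -0.255, 0.002], [-0.255, 0.967, -0.001], [-0.002, -0.002, -1.0]]
wrist_force: [0.1, -0.4, 0.5]
gripper_width: 0.988
gripper_force: 0.0
```

```bash
python3 - <<'E'
from h import *
st()
w=r.capture("wrist");cv2.imwrite("pics/wrist2.png",w["pixels"][:,:,::-1]);P=pts(w)
near=(abs(P[...,0]-.475)<.09)&(abs(P[...,1]+.343)<.09)
m=near&(P[...,2]>.094)&(P[...,2]<.103);q=P[m];print("stand",len(q),rect(q),q.mean(0))
q=P[near&col(w,5,18)];print("collar",len(q),rect(q),np.median(q,0))
q=P[near&col(w,100,130)];print("blue",len(q),rect(q),q.min(0),q.max(0)); q=q[q[:,2]>.183];print("top",rect(q))
c=r.capture("top");P=pts(c);print((RF.T@(np.median(P[col(c,24,34)&(abs(P[...,0]-.6)<.2)&(abs(P[...,1])<.2)],0)-OF)))
F=(P-OF)@RF*1000;q=F[col(c,24,34)&(abs(F[...,0]-35)<150)&(abs(F[...,1])<70)];print(np.percentile(q,[1,99],axis=0).round(1))
E
```

```text
t 6.9 fix [-157.6 -310.4  202.9] world [ 473.6 -345.1  202.9] F fix [-0.  -0.4  0.5] grip 0.9884598562010164 0.0
stand 2226 [477.5, -345.8, 70.5, 70.1, 17.1] [ 0.47137455 -0.34724698  0.09939232]
collar 704 [474.2, -346.3, 41.2, 47.1, 14.3] [ 0.46910248 -0.35478318  0.10541092]
blue 844 [476.4, -346.1, 20.6, 20.6, 66.3] [ 0.46628287 -0.35652148  0.10891028] [ 0.48708308 -0.33584953  0.18734192]
top [476.6, -346.0, 20.4, 20.4, 66.3]
[0.10818961 0.00061111 0.02356968]
[[ 56.1 -48.3  19.5]
 [153.3  48.9  28.4]]
```

View pics/wrist2.png

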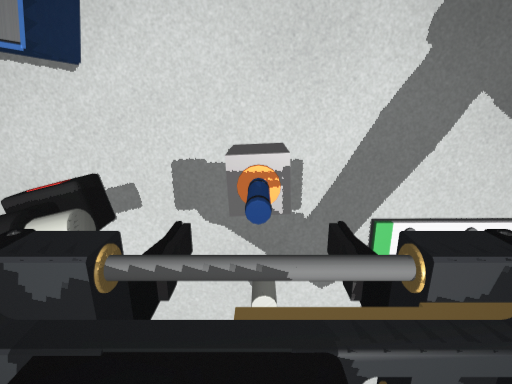

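The wrist view shows the handle at (258,205), centred between the open fingers, with the collar on the stand at (258,180). The cover is fully back. Now descend: real grasp at z ≈ 0.148, so TCP at 0.095.

```bash
python3 -c "
from h import *
st();go([.477,-.346,.095],1)"
```

```text
t 7.0 fix [-155.7 -308.5  202.7] world [ 475.  -342.9  202.7] F fix [ 0.1 -0.4 -0.1] grip 0.9964090345817196 0.0
t 7.0 tool shift [-0.001  -0.0035  0.1077] rotvec [-0.05  0.09 -0.08]
```

Call:
tcp_steps(
  segments={"plan": [[1, -0.2, -0.7, 0, 0, 0, 0], [1, -0.2, -0.7, 6, 0, 0, 0], [1, -0.2, -0.7, 13, 0, 0, 0], [1, -0.2, -0.7, 19, 0, 0, 0], [1, -0.2, -0.7, 21.6, 0, 0, 0], [1, -0.2, -0.7, 21.6, 0, 0, 0]]},
)

```text
time_s: 7.6
tcp_pos: [0.4765, -0.3443, 0.0926]
ee_rot: [[-0.965, -0.26, -0.004], [-0.26, 0.965, 0.001], [0.003, 0.002, -1.0]]
wrist_force: [-0.0, -0.5, 0.9]
gripper_width: 1.002
gripper_force: 0.0
```

```bash
python3 -c "
from h import *
st();go([.477,-.346,.095],1)"
```

```text
t 7.6 fix [-154.6 -310.3   92.6] world [ 476.5 -344.3   92.6] F fix [-0.2 -0.5  0.9] grip 1.0016818400117087 0.0
t 7.6 tool shift [-0.0001 -0.0018 -0.0024] rotvec [ 0.13 -0.18  0.1 ]
```

Converted, -0.002 m is -0.4, -0.0015 m is -0.3.

Call:
tcp_steps(
  segments={"plan": [[0, 0, -0.3, -0.4, 0, 0, 0], [0, 0, -0.3, -0.4, 0, 0, 0], [0, 0, -0.3, -0.4, 0, 0, 0], [0, 0, -0.3, -0.4, 0, 0, 0], [0, 0, -0.3, -0.4, 0, 0, 0], [0, 0, -0.3, -0.4, 0, 0, 0], [0, 0, -0.3, -0.4, 0, 0, 0]]},
)

```text
time_s: 8.3
tcp_pos: [0.477, -0.3469, 0.0965]
ee_rot: [[-0.966, -0.259, 0.0], [-0.259, 0.966, -0.0], [0.0, -0.0, -1.0]]
wrist_force: [-1.0, -0.1, -0.0]
gripper_width: 0.449
gripper_force: 0.0
```

```bash
python3 -c "
from h import *
st()"
```

```text
t 8.3 fix [-154.7 -312.9   96.5] world [ 477.  -346.9   96.5] F fix [-1.   0.1 -0. ] grip 0.44888716263298034 0.0
```

Call:
tcp_steps(
  segments={"plan": [[0, 0, 0, 0, 0, 0, 0], [0, 0, 0, 0, 0, 0, 0], [0, 0, 0, 0, 0, 0, 0], [0, 0, 0, 0, 0, 0, 0], [0, 0, 0, 0, 0, 0, 0], [0, 0, 0, 0, 0, 0, 0]]},
)

```text
time_s: 8.9
tcp_pos: [0.4769, -0.3467, 0.0963]
ee_rot: [[-0.966, -0.259, -0.0], [-0.259, 0.966, 0.0], [0.0, 0.0, -1.0]]
wrist_force: [0.2, 0.4, -0.1]
gripper_width: 0.245
gripper_force: 30.0
```

```bash
python3 -c "
from h import *
st()"
```

```text
t 8.9 fix [-154.8 -312.7   96.3] world [ 476.9 -346.7   96.3] F fix [ 0.3  0.4 -0.1] grip 0.24537485576802606 29.995124246925116
```

Gripped (30 N, 21 mm). Lift straight up and head to the green end.

Converted, -0.12 m is -24, -0.11 m is -22.

Call:
tcp_steps(
  segments={"plan": [[0, 0, 0, -4, 0, 0, 0], [0, 0, 0, -10, 0, 0, 0], [0, 0, 0, -17, 0, 0, 0], [0, 0, 0, -22, 0, 0, 0], [0, 0, 0, -24, 0, 0, 0], [0, 0, 0, -24, 0, 0, 0]]},
)

```text
time_s: 9.5
tcp_pos: [0.4776, -0.347, 0.2174]
ee_rot: [[-0.966, -0.259, 0.003], [-0.259, 0.966, -0.001], [-0.002, -0.001, -1.0]]
wrist_force: [0.3, 0.6, -2.5]
gripper_width: 0.25
gripper_force: 30.0
```

```bash
python3 -c "
from h import *
st();go([-.015,-.106,.1463])"
```

```text
t 9.5 fix [-154.2 -313.2  217.4] world [ 477.6 -347.   217.4] F fix [ 0.4  0.5 -2.5] grip 0.2498367566161903 29.994573346339166
t 9.5 tool shift [-0.1391  0.2073  0.0711] rotvec [-0.08  0.13  0.  ]
```

Converted, 0.207 m is 41.4, 0.197 m is 39.4.

Call:
tcp_steps(
  segments={"plan": [[0, -3, 4.4, 0, 0, 0, 0], [0, -7.8, 11.6, 0, 0, 0, 0], [0, -12.8, 19.2, 0, 0, 0, 0], [0, -18, 26.8, 0, 0, 0, 0], [0, -23, 34.4, 4, 0, 0, 0], [0, -26.4, 39.4, 10, 0, 0, 0], [0, -27.8, 41.4, 14.2, 0, 0, 0], [0, -27.8, 41.4, 14.2, 0, 0, 0]]},
)

```text
time_s: 10.3
tcp_pos: [0.5542, -0.1089, 0.1396]
ee_rot: [[-0.965, -0.261, -0.012], [-0.261, 0.965, 0.001], [0.011, 0.004, -1.0]]
wrist_force: [-0.3, -0.3, -2.2]
gripper_width: 0.246
gripper_force: 30.0
```

Call:
tcp_steps(
  segments={"plan": [[0, 0, 0, 0, 0, 0, 0], [0, 0, 0, 0, 0, 0, 0]]},
)

```text
time_s: 10.5
tcp_pos: [0.5579, -0.1117, 0.1459]
ee_rot: [[-0.966, -0.258, 0.001], [-0.258, 0.966, -0.0], [-0.001, -0.001, -1.0]]
wrist_force: [-0.3, -0.2, -2.1]
gripper_width: 0.241
gripper_force: 30.0
```

```bash
python3 - <<'E'
from h import *
st();s=r.sense();t=s["tcp_pos"]
for n in("side","top"):
    c=r.capture(n);F=(pts(c)-OF)@RF*1000
    if n=="side":cv2.imwrite("pics/side2.png",cv2.resize(c["pixels"][60:240,180:360,::-1],None,fx=3.3,fy=3.3))
    near=(abs(F[...,0]+15)<45)&(abs(F[...,1]+106)<45)
    q=F[near&col(c,5,18,100)];print(n,"collar",len(q),np.percentile(q,[0,50,100],axis=0).round(1).tolist())
    for lo,hi in((56,66),(66,80),(95,120),(120,145)):
        q=F[near&(F[...,2]>lo)&(F[...,2]<hi)];print(lo,len(q),np.percentile(q,[0,50,100],axis=0).round(1).tolist() if len(q) else "")
w=r.capture("wrist");F=(pts(w)-OF)@RF*1000;near=(abs(F[...,0]+15)<60)&(abs(F[...,1]+106)<60)
q=F[near&col(w,5,18,100)];print("wrist collar",len(q),np.percentile(q,[0,50,100],axis=0).round(1).tolist() if len(q) else "")
E
```

```text
t 10.5 fix [ -15.7 -106.7  145.9] world [ 557.9 -111.7  145.9] F fix [-0.3 -0.1 -2.1] grip 0.24128238634620167 29.99434072058648
side collar 137 [[-59.4, -144.6, 150.6], [-9.4, -94.7, 155.6], [24.5, -80.3, 443.2]]
56 5 [[-17.0, -106.2, 61.4], [-14.1, -105.2, 62.3], [-11.3, -103.9, 64.3]]
66 7 [[-16.8, -105.6, 67.9], [-16.7, -105.0, 71.5], [-14.0, -104.0, 77.8]]
95 31 [[-19.6, -104.1, 95.3], [-14.2, -101.4, 106.3], [-10.8, -97.5, 118.1]]
120 29 [[-19.3, -105.5, 120.1], [-16.1, -101.0, 129.8], [-10.7, -96.9, 139.6]]Traceback (most recent call last):
  File "<stdin>", line 7, in <module>
    return _quantile_unchecked(
        a, q, axis, out, overwrite_input, method, keepdims, weights)
    return _ureduce(a,
                    func=_quantile_ureduce_func,
    ...<5 lines>...
                    overwrite_input=overwrite_input,
                    method=method)
    r = func(a, **kwargs)
    result = _quantile(arr,
                       quantiles=q,
    ...<2 lines>...
                       out=out,
                       weights=wgt)
    slices_having_nans = np.isnan(arr[-1, ...])
                                  ~~~^^^^^^^^^
IndexError: index -1 is out of bounds for axis 0 with size 0
```

View pics/side2.png

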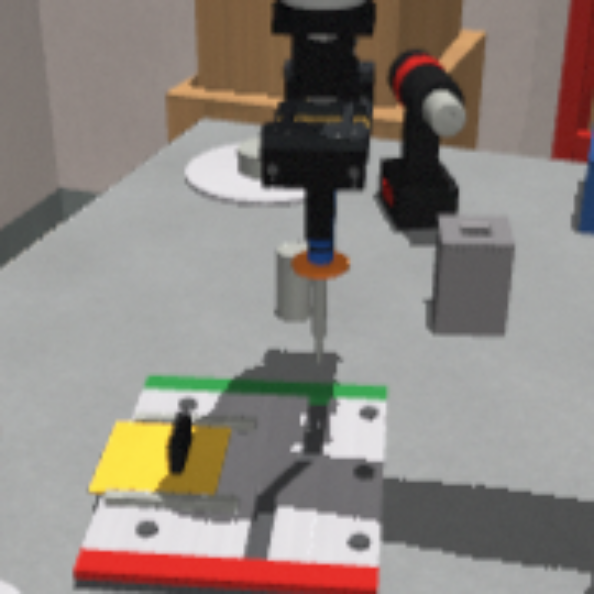

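The side view shows the stylus upright in the gripper, with its tip at (318,358) over the green end of the groove and the cover back. Descend.

Converted, 0.046 m is 9.2, 0.045 m is 9.

Call:
tcp_steps(
  segments={"plan": [[0, 0, 0, 1.2, 0, 0, 0], [0, 0, 0, 2.8, 0, 0, 0], [0, 0, 0, 4.4, 0, 0, 0], [0, 0, 0, 6, 0, 0, 0], [0, 0, 0, 7.4, 0, 0, 0], [0, 0, 0, 8.4, 0, 0, 0], [0, 0, 0, 9, 0, 0, 0], [0, 0, 0, 9.2, 0, 0, 0]]},
)

```text
time_s: 11.4
tcp_pos: [0.5576, -0.1109, 0.0991]
ee_rot: [[-0.966, -0.259, -0.001], [-0.259, 0.966, -0.0], [0.001, 0.0, -1.0]]
wrist_force: [0.0, 0.6, -0.5]
gripper_width: 0.246
gripper_force: 30.0
```

```bash
python3 -c "
from h import *
st()"
```

```text
t 11.4 fix [ -15.8 -105.8   99.1] world [ 557.6 -110.9   99.1] F fix [ 0.2  0.6 -0.5] grip 0.24590805446339586 29.99449338298291
```

Call:
tcp_steps(
  segments={"plan": [[0, 0, 0, 0.1, 0, 0, 0], [0, 0, 0, 0.3, 0, 0, 0], [0, 0, 0, 0.5, 0, 0, 0], [0, 0, 0, 0.5, 0, 0, 0]]},
)

```text
time_s: 11.8
tcp_pos: [0.5577, -0.1109, 0.097]
ee_rot: [[-0.966, -0.259, 0.0], [-0.259, 0.966, 0.0], [-0.0, 0.0, -1.0]]
wrist_force: [-0.4, -0.2, -0.7]
gripper_width: 0.244
gripper_force: 30.0
```

```bash
python3 -c "
from h import *
st()"
```

```text
t 11.8 fix [ -15.8 -105.9   97. ] world [ 557.7 -110.9   97. ] F fix [-0.5 -0.1 -0.7] grip 0.24369047584505513 29.994352804496884
```

Converted, 0.001 m is 0.2, -0.0008 m is -0.16.

Call:
tcp_steps(
  segments={"plan": [[0, -0.08, 0, 0.1, 0, 0, 0], [0, -0.16, 0, 0.2, 0, 0, 0], [0, -0.16, 0, 0.2, 0, 0, 0]]},
)

```text
time_s: 12.1
tcp_pos: [0.5586, -0.1107, 0.0962]
ee_rot: [[-0.966, -0.259, 0.0], [-0.259, 0.966, -0.0], [-0.0, -0.0, -1.0]]
wrist_force: [-0.6, 0.5, -0.6]
gripper_width: 0.244
gripper_force: 30.0
```

```bash
python3 -c "
from h import *
st()"
```

```text
t 12.1 fix [ -14.8 -105.9   96.2] world [ 558.6 -110.7   96.2] F fix [-0.5  0.7 -0.6] grip 0.24381510866322403 29.993766518309712
```

Converted, 0.01 m is 2, 0.022 m is 4.4.

Call:
tcp_steps(
  segments={"plan": [[0, 0, 0.2, 0.06, 0, 0, 0], [0, 0, 0.8, 0.1, 0, 0, 0], [0, 0, 1.4, 0.1, 0, 0, 0], [0, 0, 2, 0.1, 0, 0, 0], [0, 0, 2.6, 0.1, 0, 0, 0], [0, 0, 3.2, 0.1, 0, 0, 0], [0, 0, 3.8, 0.1, 0, 0, 0], [0, 0, 4.4, 0.1, 0, 0, 0]]},
)

```text
time_s: 12.9
tcp_pos: [0.5534, -0.0895, 0.0961]
ee_rot: [[-0.966, -0.26, 0.001], [-0.26, 0.966, -0.001], [-0.001, -0.001, -1.0]]
wrist_force: [0.5, -2.7, 4.3]
gripper_width: 0.246
gripper_force: 30.0
```

```bash
python3 -c "
from h import *
st()"
```

```text
t 12.9 fix [-14.4 -84.   96.1] world [553.4 -89.5  96.1] F fix [-0.2 -2.7  4.3] grip 0.2457587353373384 30.030858032405376
```

Light floor contact, and x is on line. Continue to the first bend.

Call:
tcp_steps(
  segments={"plan": [[0, 0.02, 0.6, -0.04, 0, 0, 0], [0, 0.04, 1.2, -0.08, 0, 0, 0], [0, 0.06, 1.8, -0.08, 0, 0, 0], [0, 0.06, 2.4, -0.08, 0, 0, 0], [0, 0.06, 3, -0.08, 0, 0, 0], [0, 0.06, 3.6, -0.08, 0, 0, 0], [0, 0.06, 4.2, -0.08, 0, 0, 0], [0, 0.06, 4.8, -0.08, 0, 0, 0]]},
)

```text
time_s: 13.7
tcp_pos: [0.5463, -0.0663, 0.0961]
ee_rot: [[-0.966, -0.259, 0.0], [-0.259, 0.966, -0.0], [0.0, -0.0, -1.0]]
wrist_force: [0.4, -3.8, 6.2]
gripper_width: 0.244
gripper_force: 30.0
```

```bash
python3 -c "
from h import *
st()"
```

```text
t 13.7 fix [-15.2 -59.8  96.1] world [546.3 -66.3  96.1] F fix [-0.6 -3.7  6.2] grip 0.24401857408424532 30.034446688368917
```

Units first: shifts go in units of 5 mm and turns go in units of 5 degrees. So 0.024 m is 4.8, 0.021 m is 4.2.

Call:
tcp_steps(
  segments={"plan": [[0, 0, 0.6, 0, 0, 0, 0], [0, 0, 1.2, 0, 0, 0, 0], [0, 0, 1.8, 0, 0, 0, 0], [0, 0, 2.4, 0, 0, 0, 0], [0, 0, 3, 0, 0, 0, 0], [0, 0, 3.6, 0, 0, 0, 0], [0, 0, 4.2, 0, 0, 0, 0], [0, 0, 4.8, 0, 0, 0, 0]]},
)

```text
time_s: 14.5
tcp_pos: [0.5399, -0.0432, 0.096]
ee_rot: [[-0.966, -0.259, -0.0], [-0.259, 0.966, -0.001], [0.0, -0.0, -1.0]]
wrist_force: [1.9, -3.6, 5.6]
gripper_width: 0.246
gripper_force: 30.0
```

```bash
python3 -c "
from h import *
st()"
```

```text
t 14.5 fix [-15.4 -35.9  96. ] world [539.9 -43.2  96. ] F fix [ 0.9 -3.9  5.6] grip 0.2464123736727632 30.03622457385063
```

Call:
tcp_steps(
  segments={"plan": [[0, 0, 0.6, -0.04, 0, 0, 0], [0, -0.08, 1.2, -0.08, 0, 0, 0], [0, -0.34, 1.74, -0.08, 0, 0, 0], [0, -0.62, 2.28, -0.08, 0, 0, 0], [0, -0.88, 2.8, -0.08, 0, 0, 0], [0, -1.16, 3.34, -0.08, 0, 0, 0], [0, -1.42, 3.88, -0.08, 0, 0, 0], [0, -1.7, 4.42, -0.08, 0, 0, 0]]},
)

```text
time_s: 15.3
tcp_pos: [0.541, -0.0201, 0.096]
ee_rot: [[-0.966, -0.259, -0.004], [-0.259, 0.966, -0.001], [0.004, -0.0, -1.0]]
wrist_force: [-0.3, -4.7, 5.6]
gripper_width: 0.248
gripper_force: 30.0
```

```bash
python3 -c "
from h import *
st()"
```

```text
t 15.3 fix [ -8.4 -13.8  96. ] world [541.  -20.1  96. ] F fix [-1.5 -4.5  5.6] grip 0.24808824480295993 30.036788899451494
```

Call:
tcp_steps(
  segments={"plan": [[0, -0.26, 0.54, 0, 0, 0, 0], [0, -0.54, 1.08, 0, 0, 0, 0], [0, -0.8, 1.6, 0, 0, 0, 0], [0, -1.08, 2.14, 0, 0, 0, 0], [0, -1.34, 2.68, 0, 0, 0, 0], [0, -1.62, 3.22, 0, 0, 0, 0], [0, -1.88, 3.76, 0, 0, 0, 0], [0, -2.14, 4.3, 0, 0, 0, 0]]},
)

```text
time_s: 16.1
tcp_pos: [0.5456, 0.0033, 0.096]
ee_rot: [[-0.966, -0.259, -0.004], [-0.259, 0.966, -0.002], [0.004, -0.001, -1.0]]
wrist_force: [-0.3, -4.5, 6.2]
gripper_width: 0.248
gripper_force: 30.0
```

```bash
python3 -c "
from h import *
st()"
```

```text
t 16.1 fix [ 2.2  7.6 96. ] world [545.6   3.3  96. ] F fix [-1.5 -4.3  6.2] grip 0.24795745683731688 30.03857425879687
```

Call:
tcp_steps(
  segments={"plan": [[0, -0.34, 0.54, -0.06, 0, 0, 0], [0, -0.68, 1.08, -0.1, 0, 0, 0], [0, -1.02, 1.6, -0.1, 0, 0, 0], [0, -1.34, 2.14, -0.1, 0, 0, 0], [0, -1.64, 2.68, -0.1, 0, 0, 0], [0, -1.94, 3.22, -0.1, 0, 0, 0], [0, -2.24, 3.76, -0.1, 0, 0, 0], [0, -2.5, 4.32, -0.1, 0, 0, 0]]},
)

```text
time_s: 16.9
tcp_pos: [0.5538, 0.0288, 0.0962]
ee_rot: [[-0.966, -0.259, -0.0], [-0.259, 0.966, 0.001], [-0.0, 0.001, -1.0]]
wrist_force: [0.3, -0.3, -0.7]
gripper_width: 0.247
gripper_force: 30.0
```

```bash
python3 -c "
from h import *
st()"
```

```text
t 16.9 fix [16.7 30.  96.2] world [553.8  28.8  96.2] F fix [ 0.2 -0.3 -0.7] grip 0.24670610711705024 30.00010784715414
```

Call:
tcp_steps(
  segments={"plan": [[0, 0.06, 0.6, 0.02, 0, 0, 0], [0, 0.12, 1.2, 0.06, 0, 0, 0], [0, 0.18, 1.8, 0.08, 0, 0, 0], [0, 0.24, 2.4, 0.08, 0, 0, 0], [0, 0.24, 3, 0.08, 0, 0, 0], [0, 0.24, 3.6, 0.08, 0, 0, 0], [0, 0.24, 4.2, 0.08, 0, 0, 0], [0, 0.24, 4.8, 0.08, 0, 0, 0]]},
)

```text
time_s: 17.7
tcp_pos: [0.5462, 0.0512, 0.0963]
ee_rot: [[-0.966, -0.259, -0.0], [-0.259, 0.966, 0.0], [0.0, 0.0, -1.0]]
wrist_force: [0.1, -1.1, -0.4]
gripper_width: 0.252
gripper_force: 30.0
```

```bash
python3 -c "
from h import *
st()"
```

```text
t 17.7 fix [15.1 53.7 96.3] world [546.2  51.2  96.3] F fix [-0.2 -1.1 -0.4] grip 0.2515818420852865 29.99707625247538
```

Call:
tcp_steps(
  segments={"plan": [[0, 0, 0.6, 0, 0, 0, 0], [0, 0, 1.2, 0, 0, 0, 0], [0, 0, 1.8, 0, 0, 0, 0], [0, 0, 2.4, 0, 0, 0, 0], [0, 0, 3, 0, 0, 0, 0], [0, 0, 3.6, 0, 0, 0, 0], [0, 0, 4.2, 0, 0, 0, 0], [0, 0, 4.8, 0, 0, 0, 0]]},
)

```text
time_s: 18.5
tcp_pos: [0.5401, 0.0744, 0.0963]
ee_rot: [[-0.966, -0.259, -0.0], [-0.259, 0.966, 0.0], [0.0, 0.0, -1.0]]
wrist_force: [-0.4, -0.8, -1.8]
gripper_width: 0.247
gripper_force: 30.0
```

```bash
python3 -c "
from h import *
st()"
```

```text
t 18.5 fix [15.2 77.6 96.3] world [540.1  74.4  96.3] F fix [-0.5 -0.6 -1.8] grip 0.24676332636105594 29.99534323811531
```

Call:
tcp_steps(
  segments={"plan": [[0, 0, 0.6, 0.04, 0, 0, 0], [0, 0, 1.2, 0.04, 0, 0, 0], [0, 0, 1.8, 0.04, 0, 0, 0], [0, 0, 2.4, 0.04, 0, 0, 0], [0, 0, 3, 0.04, 0, 0, 0], [0, 0, 3.6, 0.04, 0, 0, 0], [0, 0, 4.2, 0.04, 0, 0, 0], [0, 0, 4.8, 0.04, 0, 0, 0]]},
)

```text
time_s: 19.3
tcp_pos: [0.534, 0.0975, 0.0962]
ee_rot: [[-0.966, -0.259, 0.0], [-0.259, 0.966, -0.0], [-0.0, -0.0, -1.0]]
wrist_force: [0.8, -0.3, -0.3]
gripper_width: 0.248
gripper_force: 30.0
```

Call:
tcp_steps(
  segments={"plan": [[0, 0, 0.6, 0, 0, 0, 0], [0, 0, 1.1, 0, 0, 0, 0], [0, 0, 1.3, 0, 0, 0, 0], [0, 0, 1.3, 0, 0, 0, 0]]},
)

```text
time_s: 19.7
tcp_pos: [0.5323, 0.1038, 0.0962]
ee_rot: [[-0.966, -0.259, 0.0], [-0.259, 0.966, 0.0], [-0.0, 0.0, -1.0]]
wrist_force: [-0.1, -0.8, 0.3]
gripper_width: 0.245
gripper_force: 30.0
```

```bash
python3 -c "
from h import *
st()"; python3 - <<'E'
from h import *
for n in("side",):
    c=r.capture(n);F=(pts(c)-OF)@RF*1000;cv2.imwrite("pics/side3.png",cv2.resize(c["pixels"][90:280,160:350,::-1],None,fx=3,fy=3))
    near=(abs(F[...,0]-15)<40)&(abs(F[...,1]-108)<40)
    for lo,hi in((19,30),(30,45),(45,65),(65,85)):
        q=F[near&(F[...,2]>lo)&(F[...,2]<hi)];print(lo,len(q),np.percentile(q,[0,50,100],axis=0).round(1).tolist() if len(q) else "")
E
```

```text
t 19.7 fix [ 15.3 108.   96.2] world [532.3 103.8  96.2] F fix [-0.3 -0.7  0.3] grip 0.24523439239716302 29.996218238957226
19 89 [[-25.0, 68.6, 19.0], [17.5, 114.6, 19.5], [54.2, 140.7, 29.5]]
30 18 [[12.1, 110.6, 31.2], [16.7, 112.8, 39.9], [21.9, 115.4, 44.6]]
45 33 [[11.8, 109.7, 45.5], [16.4, 113.2, 55.4], [21.8, 116.0, 64.9]]
65 35 [[11.4, 111.0, 65.5], [16.1, 113.0, 74.7], [21.3, 116.8, 84.9]]
```

View pics/side3.png

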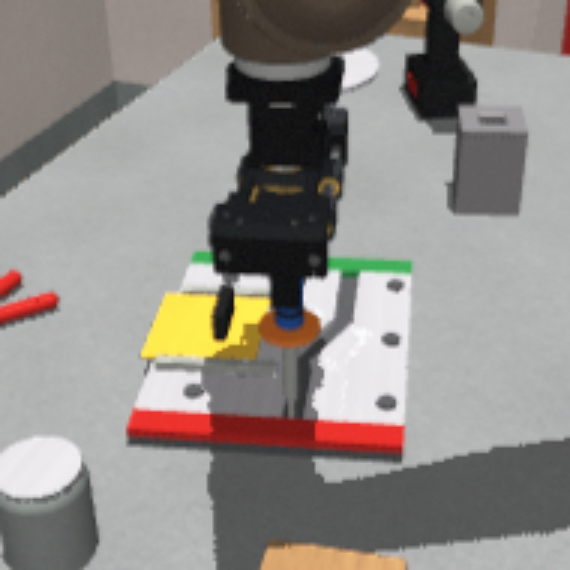

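The side view shows the stylus upright with its tip in the groove at the red end (292,415), and the cover still back. Lift and return.

Converted, -0.12 m is -24, -0.11 m is -22.

Call:
tcp_steps(
  segments={"plan": [[0, 0, 0, -3, 0, 0, 0], [0, 0, 0, -9, 0, 0, 0], [0, 0, 0, -16, 0, 0, 0], [0, 0, 0, -22, 0, 0, 0], [0, 0, 0, -24, 0, 0, 0]]},
)

```text
time_s: 20.25
tcp_pos: [0.5339, 0.1041, 0.2194]
ee_rot: [[-0.966, -0.259, 0.006], [-0.259, 0.966, 0.003], [-0.006, 0.001, -1.0]]
wrist_force: [0.4, 0.9, -1.3]
gripper_width: 0.248
gripper_force: 30.0
```

```bash
python3 -c "
from h import *
st();go([.4772,-.3465,.2163],1)"
```

```text
t 20.25 fix [ 16.9 108.  219.4] world [533.9 104.1 219.4] F fix [ 0.6  0.8 -1.3] grip 0.24788974969928043 29.995261360891163
t 20.25 tool shift [ 0.1715 -0.4206  0.0016] rotvec [0.06 0.36 0.02]
```

Converted, -0.304 m is -60.8, -0.264 m is -52.8.

Call:
tcp_steps(
  segments={"plan": [[0, 1.6, -4, 0, 0, 0, 0], [0, 4.6, -11.6, 0, 0, 0, 0], [0, 8, -20, 0, 0, 0, 0], [0, 11.4, -28, 0, 0, 0, 0], [0, 14.8, -36.4, 0, 0, 0, 0], [0, 18.2, -44.8, 0, 0, 0, 0], [0, 21.6, -52.8, 0, 0, 0, 0], [0, 24.8, -60.8, 0, 0, 0, 0]]},
)

```text
time_s: 21.05
tcp_pos: [0.4899, -0.2235, 0.2145]
ee_rot: [[-0.966, -0.259, -0.002], [-0.259, 0.966, 0.001], [0.002, 0.002, -1.0]]
wrist_force: [0.9, 0.5, -1.3]
gripper_width: 0.243
gripper_force: 30.0
```

Call:
tcp_steps(
  segments={"plan": [[0, 3, -7.2, 0, 0, 0, 0], [0, 6, -14, 0, 0, 0, 0], [0, 8.2, -19.6, 0, 0, 0, 0], [0, 9.2, -22.4, 0, 0, 0, 0], [0, 9.4, -23.2, 0, 0, 0, 0], [0, 9.4, -23.2, 0, 0, 0, 0], [0, 9.4, -23.2, 0, 0, 0, 0]]},
)

```text
time_s: 21.75
tcp_pos: [0.4761, -0.3452, 0.2158]
ee_rot: [[-0.966, -0.26, -0.0], [-0.26, 0.966, 0.001], [0.0, 0.001, -1.0]]
wrist_force: [-0.1, 0.5, -0.6]
gripper_width: 0.248
gripper_force: 30.0
```

```bash
python3 -c "
from h import *
st();go([.4772,-.3465,.2163],1)"
```

```text
t 21.75 fix [-155.2 -311.1  215.8] world [ 476.1 -345.2  215.8] F fix [ 0.   0.5 -0.6] grip 0.24800020852264715 29.995481399819255
t 21.75 tool shift [-0.0007 -0.0015 -0.0005] rotvec [ 0.05 -0.01  0.08]
```

Call:
tcp_steps(
  segments={"plan": [[0, -0.16, -0.3, 1, 0, 0, 0], [0, -0.16, -0.3, 4, 0, 0, 0], [0, -0.16, -0.3, 8, 0, 0, 0], [0, -0.16, -0.3, 12, 0, 0, 0], [0, -0.16, -0.3, 16, 0, 0, 0], [0, -0.16, -0.3, 20, 0, 0, 0], [0, -0.16, -0.3, 22, 0, 0, 0], [0, -0.16, -0.3, 22.8, 0, 0, 0]]},
)

```text
time_s: 22.55
tcp_pos: [0.4768, -0.3468, 0.1011]
ee_rot: [[-0.966, -0.26, -0.002], [-0.26, 0.966, 0.001], [0.002, 0.001, -1.0]]
wrist_force: [-0.1, 0.3, -1.1]
gripper_width: 0.249
gripper_force: 30.0
```

Call:
tcp_steps(
  segments={"plan": [[0, 0, 0, 0.2, 0, 0, 0], [0, 0, 0, 0.4, 0, 0, 0], [0, 0, 0, 0.6, 0, 0, 0]]},
)

```text
time_s: 22.85
tcp_pos: [0.4777, -0.3479, 0.1001]
ee_rot: [[-0.966, -0.259, 0.002], [-0.259, 0.966, -0.001], [-0.002, -0.001, -1.0]]
wrist_force: [0.2, -0.6, -1.4]
gripper_width: 0.246
gripper_force: 30.0
```

```bash
python3 -c "
from h import *
st()"
```

```text
t 22.85 fix [-154.3 -314.1  100.1] world [ 477.7 -347.9  100.1] F fix [ 0.1 -0.6 -1.4] grip 0.24613849476737854 29.995220666751266
```

Call:
tcp_steps(
  segments={"plan": [[0, 0, 0.16, 0.2, 0, 0, 0], [0, 0, 0.16, 0.4, 0, 0, 0], [0, 0, 0.16, 0.5, 0, 0, 0], [0, 0, 0.16, 0.5, 0, 0, 0]]},
)

```text
time_s: 23.25
tcp_pos: [0.4768, -0.3469, 0.0966]
ee_rot: [[-0.966, -0.259, -0.0], [-0.259, 0.966, 0.0], [0.0, 0.0, -1.0]]
wrist_force: [-0.3, -0.3, -2.2]
gripper_width: 0.246
gripper_force: 30.0
```

```bash
python3 -c "
from h import *
st()"
```

```text
t 23.25 fix [-154.9 -312.9   96.6] world [ 476.8 -346.9   96.6] F fix [-0.3 -0.2 -2.2] grip 0.24557269228257625 29.99508900102228
```

Call:
tcp_steps(
  segments={"plan": [[0, 0, 0, 0.1, 0, 0, 0], [0, 0, 0, 0.2, 0, 0, 0], [0, 0, 0, 0.2, 0, 0, 0]]},
)

```text
time_s: 23.55
tcp_pos: [0.477, -0.3469, 0.0963]
ee_rot: [[-0.966, -0.259, 0.0], [-0.259, 0.966, -0.0], [-0.0, -0.0, -1.0]]
wrist_force: [-1.0, 0.5, 2.2]
gripper_width: 0.246
gripper_force: 30.0
```

```bash
python3 -c "
from h import *
st()"
```

```text
t 23.55 fix [-154.8 -313.    96.3] world [ 477.  -346.9   96.3] F fix [-0.8  0.7  2.2] grip 0.2463574485597246 29.99487358611077
```

The collar is seated (Fz +2 N). Release, rise and look.

Call:
tcp_steps(
  segments={"plan": [[1, 0, 0, 0, 0, 0, 0], [1, 0, 0, 0, 0, 0, 0], [1, 0, 0, 0, 0, 0, 0], [1, 0, 0, 0, 0, 0, 0], [1, 0, 0, 0, 0, 0, 0], [1, 0, 0, 0, 0, 0, 0]]},
)

```text
time_s: 24.15
tcp_pos: [0.4769, -0.3469, 0.0956]
ee_rot: [[-0.966, -0.259, -0.0], [-0.259, 0.966, 0.0], [-0.0, 0.0, -1.0]]
wrist_force: [-0.5, 0.8, -0.3]
gripper_width: 0.708
gripper_force: 0.0
```

Call:
tcp_steps(
  segments={"plan": [[1, 0, 0, -2, 0, 0, 0], [1, 0, 0, -7, 0, 0, 0], [1, 0, 0, -14, 0, 0, 0], [1, 0, 0, -20, 0, 0, 0], [1, 0, 0, -24, 0, 0, 0], [1, 0, 0, -24, 0, 0, 0]]},
)

```text
time_s: 24.75
tcp_pos: [0.4787, -0.348, 0.2204]
ee_rot: [[-0.966, -0.259, 0.008], [-0.26, 0.966, -0.004], [-0.006, -0.006, -1.0]]
wrist_force: [0.0, 0.2, -0.2]
gripper_width: 0.997
gripper_force: 0.0
```

```bash
python3 - <<'E'
from h import *
st();go([.115,0,.2163])
w=r.capture("wrist");P=pts(w)
near=(abs(P[...,0]-.475)<.09)&(abs(P[...,1]+.343)<.09)
q=P[near&col(w,5,18)];print("collar",len(q),rect(q),np.percentile(q,[5,50,95],axis=0)[:,2])
q=P[near&col(w,100,130)];print("blue",q.max(0)); q=q[q[:,2]>.183];print("top",rect(q))
E
```

```text
t 24.75 fix [-153.4 -314.5  220.4] world [ 478.7 -348.   220.4] F fix [ 0.   0.2 -0.2] grip 0.9967355256285815 0.0
t 24.75 tool shift [-0.2686  0.3143  0.0038] rotvec [-0.35  0.36  0.04]
collar 539 [474.3, -347.5, 40.9, 47.3, 14.9] [0.10390515 0.10540947 0.10663494]
blue [ 0.48718795 -0.33668165  0.18779029]
top [476.9, -347.0, 20.2, 20.0, 63.3]
```

The stylus is upright with its collar seated. Now move to the far side of the tab.

Call:
tcp_steps(
  segments={"plan": [[0, -3.4, 3.8, 0, 0, 0, 0], [0, -10, 11.4, 0, 0, 0, 0], [0, -16.4, 18.8, 0, 0, 0, 0], [0, -22.8, 26.2, 0, 0, 0, 0], [0, -29.2, 33.6, 0, 0, 0, 0], [0, -35.6, 41, 0, 0, 0, 0], [0, -42, 48.4, 0, 0, 0, 0], [0, -48, 55.2, 0, 0, 0, 0]]},
)

```text
time_s: 25.6
tcp_pos: [0.637, -0.016, 0.2142]
ee_rot: [[-0.966, -0.26, -0.003], [-0.26, 0.966, -0.0], [0.003, 0.001, -1.0]]
wrist_force: [0.7, -0.6, 0.5]
gripper_width: 0.354
gripper_force: 0.0
```

Call:
tcp_steps(
  segments={"plan": [[0, -4, 4.8, 0, 0, 0, 0], [0, -6.8, 7.6, 0, 0, 0, 0], [0, -7.2, 7.6, 0, 0, 0, 0], [0, -7.2, 7.6, 4, 0, 0, 0], [0, -7.2, 7.6, 12, 0, 0, 0], [0, -7.2, 7.6, 20, 0, 0, 0], [0, -7.2, 7.6, 24, 0, 0, 0], [0, -7.2, 7.6, 26, 0, 0, 0]]},
)

```text
time_s: 26.4
tcp_pos: [0.6599, 0.026, 0.0826]
ee_rot: [[-0.966, -0.257, -0.006], [-0.257, 0.966, -0.001], [0.006, 0.0, -1.0]]
wrist_force: [0.6, 0.7, -0.0]
gripper_width: 0.005
gripper_force: 0.0
```

```bash
python3 -c "
from h import *
st();go([.122,0,.003])"
```

```text
t 26.4 fix [ 1.184e+02 -1.000e-01  8.260e+01] world [659.9  26.   82.6] F fix [ 0.7  0.5 -0. ] grip 0.004998413520056263 0.0
t 26.4 tool shift [-0.0041  0.0001  0.0796] rotvec [ 0.02 -0.33 -0.1 ]
```

Converted, 0.081 m is 16.2, 0.079 m is 15.8.

Call:
tcp_steps(
  segments={"plan": [[0, -0.8, 0, 6, 0, 0, 0], [0, -0.8, 0, 12, 0, 0, 0], [0, -0.8, 0, 15.8, 0, 0, 0], [0, -0.8, 0, 16.2, 0, 0, 0], [0, 1.2, 0, 16.2, 0, 0, 0], [0, 2.8, 0, 16.2, 0, 0, 0], [0, 4.4, 0, 16.2, 0, 0, 0], [0, 6, 0, 16.2, 0, 0, 0]]},
)

```text
time_s: 27.2
tcp_pos: [0.6346, 0.0202, 0.0066]
ee_rot: [[-0.966, -0.26, 0.005], [-0.26, 0.966, 0.001], [-0.005, -0.001, -1.0]]
wrist_force: [2.5, -0.1, 0.8]
gripper_width: 0.014
gripper_force: 1.3
```

```bash
python3 -c "
from h import *
st()"
```

```text
t 27.2 fix [92.4  0.8  6.6] world [634.6  20.2   6.6] F fix [ 2.4 -0.8  0.8] grip 0.013707325293430474 1.323740892112255
```

Call:
tcp_steps(
  segments={"plan": [[0, 1.4, 0, 0, 0, 0, 0], [0, 2.8, 0, 0, 0, 0, 0], [0, 4.2, 0, 0, 0, 0, 0], [0, 5.6, 0, 0, 0, 0, 0], [0, 7, 0, 0, 0, 0, 0]]},
)

```text
time_s: 27.7
tcp_pos: [0.599, 0.0111, 0.0048]
ee_rot: [[-0.966, -0.259, 0.0], [-0.259, 0.966, 0.0], [-0.0, 0.0, -1.0]]
wrist_force: [2.9, 1.1, 2.1]
gripper_width: 0.006
gripper_force: 1.3
```

```bash
python3 -c "
from h import *
st()"
```

```text
t 27.7 fix [55.7  1.3  4.8] world [599.   11.1   4.8] F fix [3.1 0.4 2.1] grip 0.006292135503626928 1.2805058062076569
```

Converted, 0.023 m is 4.6, 0.021 m is 4.2.

Call:
tcp_steps(
  segments={"plan": [[0, 1.2, 0, 0, 0, 0, 0], [0, 2.4, 0, 0, 0, 0, 0], [0, 3.2, 0, 0, 0, 0, 0], [0, 3.8, 0, 0, 0, 0, 0], [0, 4.2, 0, 0, 0, 0, 0], [0, 4.6, 0, 0, 0, 0, 0]]},
)

```text
time_s: 28.3
tcp_pos: [0.5769, 0.0051, 0.0045]
ee_rot: [[-0.966, -0.259, -0.0], [-0.259, 0.966, 0.0], [0.0, 0.0, -1.0]]
wrist_force: [1.5, 1.9, 1.4]
gripper_width: 0.002
gripper_force: 1.1
```

```bash
python3 -c "
from h import *
st()"
```

```text
t 28.3 fix [32.8  1.2  4.5] world [576.9   5.1   4.5] F fix [1.9 1.4 1.4] grip 0.002182741859004334 1.076191272586584
```

Call:
tcp_steps(
  segments={"plan": [[0, 0.2, 0, 0, 0, 0, 0], [0, 0.4, 0, 0, 0, 0, 0], [0, 0.4, 0, 0, 0, 0, 0]]},
)

```text
time_s: 28.6
tcp_pos: [0.575, 0.0046, 0.0045]
ee_rot: [[-0.966, -0.259, -0.0], [-0.259, 0.966, 0.0], [0.0, 0.0, -1.0]]
wrist_force: [1.6, 1.5, -0.5]
gripper_width: 0.006
gripper_force: 1.0
```

```bash
python3 -c "
from h import *
st()"
```

```text
t 28.6 fix [30.9  1.2  4.5] world [575.    4.6   4.5] F fix [ 1.9  1.1 -0.5] grip 0.00582130465212809 1.0189401917159557
```

Converted, 0.003 m is 0.6, 0.002 m is 0.4.

Call:
tcp_steps(
  segments={"plan": [[0, 0.2, 0, 0, 0, 0, 0], [0, 0.4, 0, 0, 0, 0, 0], [0, 0.6, 0, 0, 0, 0, 0], [0, 0.6, 0, 0, 0, 0, 0]]},
)

```text
time_s: 29.0
tcp_pos: [0.5752, 0.0046, 0.0047]
ee_rot: [[-0.966, -0.259, 0.006], [-0.259, 0.966, 0.001], [-0.006, -0.0, -1.0]]
wrist_force: [7.3, 1.8, -5.1]
gripper_width: 0.005
gripper_force: 3.9
```

```bash
python3 -c "
from h import *
st()"
```

```text
t 29.0 fix [31.1  1.2  4.7] world [575.2   4.6   4.7] F fix [ 7.5 -0.1 -5.1] grip 0.004996831761513807 3.852425403892994
```

At the home stop (7.5 N). Back off, rise clear and verify.

Converted, -0.22 m is -44, -0.19 m is -38.

Call:
tcp_steps(
  segments={"plan": [[0, -1, 0, 0, 0, 0, 0], [0, -4, 0, 0, 0, 0, 0], [0, -4, 0, -8, 0, 0, 0], [0, -4, 0, -18, 0, 0, 0], [0, -10, 0, -28, 0, 0, 0], [0, -18, 0, -38, 0, 0, 0], [0, -18, 0, -44, 0, 0, 0], [0, -18, 0, -44, 0, 0, 0]]},
)

```text
time_s: 29.8
tcp_pos: [0.6629, 0.027, 0.2317]
ee_rot: [[-0.966, -0.259, 0.011], [-0.259, 0.966, 0.0], [-0.01, -0.003, -1.0]]
wrist_force: [0.6, -0.2, 0.6]
gripper_width: 0.004
gripper_force: 0.0
```

```bash
python3 - <<'E'
from h import *
st()
for n in("top","wrist","side"):
    c=r.capture(n);P=pts(c);F=(P-OF)@RF*1000
    q=F[col(c,24,34)&(abs(F[...,0]-35)<120)&(abs(F[...,1])<70)];print(n,"cover",len(q),np.percentile(q,[1,99],axis=0).round(1)[:,:2].tolist())
    m=(F[...,2]>48)&(F[...,2]<60)&(abs(F[...,1])<40)&(abs(F[...,0]-35)<80);q=F[m];print("tab",np.percentile(q,[2,98],axis=0).round(1).tolist() if len(q) else "")
    if n!="wrist":
        for nm,x,y,zz in(("spacer",.56,-.29,.07),("tin",.632,.287,.075),("carton",.419,.321,.05)):
            q=P[(abs(P[...,0]-x)<.09)&(abs(P[...,1]-y)<.07)&(P[...,2]>zz)&(P[...,2]<zz+.015)];print(nm,len(q),rect(q) if len(q) else 0)
    cv2.imwrite(f"pics/{n}9.png",c["pixels"][:,:,::-1])
E
```

```text
t 29.8 fix [1.216e+02 1.000e-01 2.317e+02] world [662.9  27.  231.7] F fix [ 0.6 -0.3  0.6] grip 0.003651112679263382 0.0
top cover 1664 [[-19.1, -48.3], [78.1, 48.9]]
tab [[8.5, -23.6, 49.6], [20.2, 23.7, 56.4]]
spacer 158 [564.8, -319.1, 181.0, 59.1, 10.2]
tin 155 [647.7, 266.2, 53.3, 18.7, 13.0]
carton 0 0
wrist cover 5133 [[-19.7, -49.2], [78.0, 47.7]]
tab [[9.7, -24.6, 51.5], [20.3, 23.6, 55.0]]
side cover 664 [[-18.0, -47.2], [78.7, 48.8]]
tab [[9.6, -23.0, 49.0], [21.0, 26.7, 55.5]]
spacer 84 [564.5, -316.8, 182.5, 58.4, 11.4]
tin 499 [644.0, 287.4, 57.9, 59.5, 31.2]
carton 2679 [425.8, 322.4, 90.2, 110.8, 9.1]
```

View pics/side9.png

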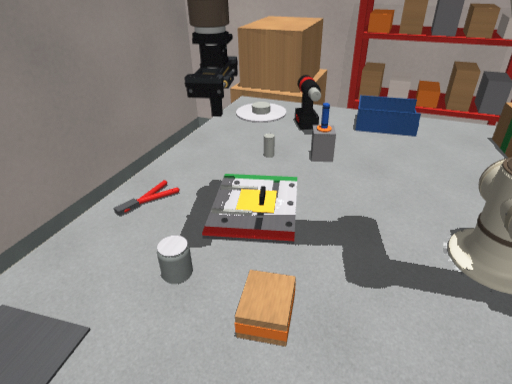

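The side view shows the tab at home (262,195), with its centre at fixture x ≈ 15. The stylus is upright in its stand at (325,120), and the bystanders haven't moved. Hand in.

Call:
tcp_steps(
  segments={"plan": [[0, 0, 0, 0, 0, 0, 0], [0, 0, 0, 0, 0, 0, 0], [0, 0, 0, 0, 0, 0, 0], [0, 0, 0, 0, 0, 0, 0], [0, 0, 0, 0, 0, 0, 0]]},
)

```text
time_s: 30.45
tcp_pos: [0.6591, 0.0271, 0.2245]
ee_rot: [[-0.966, -0.259, -0.0], [-0.259, 0.966, -0.0], [0.0, -0.0, -1.0]]
wrist_force: [0.4, 0.7, 0.1]
gripper_width: 0.007
gripper_force: 0.0
```

```bash
python3 -c "
from station import r
print(r.finish_job())"
```

```text
the job is handed in; nothing more can be done
None
```

I handed the job in at 30.5 s: cover slid back, seam run from green to red at about 3 cm/s, stylus upright in its stand and cover home against its stop. No verdict was returned; the fingertips are about 34 mm short of the stated TCP, so the first push passed over the tab without moving it and was redone.

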